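Find and set the proud stud on a sloping pattern board

TASK

One of the five studs on the sloping pattern board stands proud and snags the templates. Take the setter from its tray and, holding it square to the sloping face, lightly touch its foot to every stud in turn, from the robot's left to its right, to find the high one; only then press that stud down level with the other four. Drive none of the others deeper, touch the studs with nothing but the setter, stand it back upright in its tray, and leave the other things on the bench alone.

Things in the scene. Friction and masses are not known exactly. Their poses are not given: they have to be found in the camera images.
- board: The board's fixed wooden stand, origin on the bench below the face's centre, z up. Across the face's middle runs a level row of five steel studs 45 mm apart, with flat round heads 18 mm in diameter and 4 mm thick. Four heads have their tops 6 mm above the face (to half a mm); one, at any of the five places, stands 5 to 6.5 mm higher.
- face: Plywood top of the fixed sloping board, 180 mm up the slope, 250 mm across, 18 mm thick. It slopes at 32 degrees (0.56 rad), low edge towards the robot. Origin at the centre of the upper surface, 68 mm above the bench; x points up the slope, y across to the robot's left, z out of the surface (square to it, leaning back towards the robot).
- setter: Hand setter, a round tool standing upright, 121 mm tall, about 0.2 kg: flat steel foot 32 mm in diameter and 22 mm high, thin steel shank, then a plain wooden handle 28 mm in diameter from 45 to 121 mm above the foot's face (take it at about 85 mm). Origin at the centre of the foot's flat underside, z along the tool towards the top of the handle. It starts standing in the tray.
- tray: Fixed square steel tray 120 x 120 mm, 16 mm high with 4 mm walls, floor 4 mm thick; origin under its centre on the bench, z up. The setter's home is standing anywhere on its floor (inside 112 x 112 mm).
- awl: Bystander: wooden-handled awl lying on the bench.
- glue: Bystander: glass jar 60 mm in diameter, 100 mm tall; origin under its centre.
- tape: Bystander: roll of tape lying flat, 90 mm across, 24 mm high; origin under its centre.
- place_1 (a point): Fixed point at the first (leftmost) stud place, counted from the robot's left: the centre of the top of the stud's head when it is level with the others (6 mm out of the face); it does not show whether this is the high stud.
- place_2 (a point): Fixed point at the second stud place, counted from the robot's left: the centre of the top of the stud's head when it is level with the others (6 mm out of the face); it does not show whether this is the high stud.
- place_3 (a point): The third (middle) stud place, defined like the others. Every stud moves only square to the face, stays put under a light touch, sinks when pushed with more than about 14 N (more if pushed fast) and stays where it is left. There is no stop at the level height: a level stud can be driven another 6 mm deep. In the rules pin_a to pin_e are the depths of the studs stud_a to stud_e, in random order, 0.006 m when level; not in the state.
- place_4 (a point): Fixed point at the fourth stud place, counted from the robot's left: the centre of the top of the stud's head when it is level with the others (6 mm out of the face); it does not show whether this is the high stud.
- place_5 (a point): Fixed point at the fifth (rightmost) stud place, counted from the robot's left: the centre of the top of the stud's head when it is level with the others (6 mm out of the face); it does not show whether this is the high stud.
There are look-alikes about, which are no part of the job. Of the things like the setter, leave any that is blue or purple; of the rest the smaller one is meant.

How it is judged:
By the outcome, as a careful person would: the job done as asked, in the order asked, and still so for the second after the job is handed in, with the robot touching nothing.
It also fails if it takes over 72 s, if anything falls off the work surface, if the arm or the gripper's body presses on something with over 40 N, if the wrist force passes 120 N, or if a joint passes its speed limit or range.

ROBOT

A 7-joint arm with a two-finger parallel gripper is mounted at the origin on the work surface. World frame = base frame: x ahead of the robot, y to its left, z up, the work surface at z = 0. Lengths are in mm, angles in rad, forces in N, time in s.
With the tool pointing down it reaches from about 425 to 875 mm from the base axis. Payload 4.7 kg.
Tool frame: the origin (TCP) lies on the centre line of the jaws, within the pads' length; the fingertips stand tip_reach ahead of it and the grasp point (between the pads) lies 11 mm behind it (tip_reach is the distance from the TCP to the fingertips, in mm); z points along the fingers, y is the line along which they close (so a half turn about z gives the same grasp; the last joint's range is limited). The gripper opens to 85 mm and grips with 20 to 120 N. Pads are 22 mm wide; open, the fingers measure 114 mm over their backs; the gripper's body (76 mm by 85 mm) begins 54 mm behind the grasp point. The pads swing forward as they close: fully open they stand 13 mm farther back than shut.
Start: joints at [1.133, 0.321, -0.07, 1.45, 0.023, 1.371, -0.057], TCP at [283.765, -584.811, 213.849] pointing down, gripper open.
Joint ranges: [-2.86, 2.86], [-0.3, 2.09], [-1.38, 1.24], [0.06, 2.45], [-1.56, 4.7], [0.09, 2.05], [-2.69, 2.69]. Speed limits (rad/s): [2.57, 2.57, 3.14, 3.14, 3.14, 3.14, 3.14].

INTERFACE

Orientations are given as a unit quaternion [w, x, y, z].
In Python, from cell import * gives the robot as it stands.
- The arm moves only by the tool play_rows, never from a script. Its argument "increments" is one flat list of numbers, 7 for each row, row after row: the shift along the tool's x, y, z in mm, then the turn, a rotation vector about the tool's x, y, z in rad, then the opening, from 0 (shut) to 1 (fully open). A call has 1 to 20 rows; each row is the pose to reach, as a shift and turn from the pose commanded when the call began, along the tool's axes at that moment; what a row does not reach only later rows make up. A row lasts 1/10 s, in which the tool goes at most 50 mm and 8.59 degrees, less where a joint would pass 70% of its speed; a pose out of reach is approached as far as the arm can. A call with a gripper value outside its range is refused whole. The fingers move at their own pace and stop on an object; "force" is the grip in N (left out, the last holds). Time passes only in rows, so rows that repeat a pose let the fingers close. It gives the time, the measured TCP pose, the force, the opening and the grip force at its end, in the units of the state.
- get_obs(): the state, without advancing time (a new reading comes with each control period).
- get_image(name): name is "scene" or "side" or "wrist"; returns the picture (384x512x3 uint8, blue, green, red); there is no depth.
- camera_params(name): a dict with "fov_y" (degrees; the focal length in pixels is half the picture's height over the tangent of half this angle, whatever the lens; pixels are square), "cx", "cy" (the principal point, pixels), "k1" (the pictures are not rectified: a ray, as slopes to the right and down, at radius r is drawn at 1 + k1 r^2 times it, then the intrinsics apply), "position" and "rotation" of the camera in the world; the wrist camera has in their place "mount" (4x4, takes a point from camera to tool coordinates, whose origin is the TCP and whose axes are the flange's). Camera axes: x right, y down, z forward; pixel columns grow to the right and rows downward; lengths in mm; the calibration is good to about 2 mm. A picture is of the moment at which its call begins: read the wrist's pose just before it. camera_params takes no time and is no camera call.
- job_done(): hands the job in; it is judged then, once.
The state is a dict: "time_s": time; "joint_positions": joint angles; "dq": joint speeds; "effort": joint torques, N m; "tool_pos": TCP position; "eef_rot": TCP orientation; "wrist_force": force on the tool from outside, world axes, zero at the start; "wrist_torque": the same for the moment, N m; "gripper_width": finger opening in mm; "grip_force": force on a finger pad.
Only numpy, scipy, OpenCV 4.12 (cv2) and the standard library are available. Lean on these libraries where they do the work, as an engineer would, in place of code of your own. Each camera call takes 0.05 s, during which the arm holds its last target. There are 200 camera calls.

## Working session

There is one attempt and no reset: what is moved stays moved. The work goes in short steps, Python scripts to look and compute and a tool call to move; the robot and the scene stay as the last step left them, time stands still between calls to the robot, and variables do not carry over. Pictures are saved under pics/ and viewed, at most 10 in all, crops included, and the job is handed in when it is done.

Besides the shell and the picture viewer there is one more tool, called after "Request:" by a JSON object that holds its "api" and its "payload", one argument or row to a line. play_rows: Moves the arm, as the interface text tells. Its arguments: {"type":"object","properties":{"increments":{"type":"array","items":{"type":"number"}},"force":{"type":"number"}},"required":["increments"]}

```bash
mkdir -p pics
python3 - <<'E'
from cell import *
import cv2,numpy as np
o=get_obs(); print({k:np.round(v,3) for k,v in o.items()})
for n in("scene","side","wrist"):
    cv2.imwrite(f"pics/{n}0.png",get_image(n)); print(n,camera_params(n))
E
```

```text
{'time_s': np.float64(0.0), 'joint_positions': array([ 1.133,  0.322, -0.07 ,  1.452,  0.023,  1.371, -0.057]), 'dq': array([-0.003,  0.   ,  0.   , -0.002,  0.   ,  0.002,  0.   ]), 'effort': array([-0.0000e+00, -4.9358e+01, -3.8200e-01, -3.1433e+01,  1.3000e-02,
        1.1000e-02,  0.0000e+00]), 'tool_pos': array([ 283.505, -584.293,  212.735]), 'eef_rot': array([-0.001,  0.975,  0.224, -0.   ]), 'wrist_force': array([-0.394,  0.085,  0.709]), 'wrist_torque': array([-0.039, -0.025,  0.022]), 'grip_force': np.float64(0.0), 'gripper_width': np.float64(85.648)}
scene {'fov_y': 44.06359433672949, 'cx': 260.7301341278424, 'cy': 196.04369212715545, 'k1': 0.005325696634480343, 'position': array([ 977.46720307, -650.13013402,  992.80392555]), 'rotation': array([-0.33591004,  0.90736147,  0.23613584, -0.08999704])}
side {'fov_y': 52.60991443525926, 'cx': 260.1745451265541, 'cy': 193.15855909026004, 'k1': -0.08926553364108986, 'position': array([247.01684893, 507.67584368, 634.39522036]), 'rotation': array([ 0.1252824 , -0.28819379,  0.87368036, -0.37139101])}
wrist {'fov_y': 61.8184857506065, 'cx': 252.15558375906755, 'cy': 193.6378883385546, 'k1': -0.050006799318259604, 'mount': array([[ 4.94932088e-04, -9.53662794e-01, -3.00877101e-01,
         7.62685688e+01],
       [ 9.99999797e-01,  3.51276100e-04,  5.31556041e-04,
        -3.00487252e-01],
       [-4.01234285e-04, -3.00877303e-01,  9.53662774e-01,
        -1.60270845e+02],
       [ 0.00000000e+00,  0.00000000e+00,  0.00000000e+00,
         1.00000000e+00]])}
```

View pics/scene0.png

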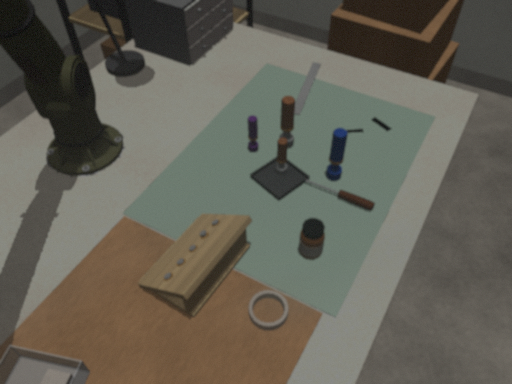

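View pics/side0.png

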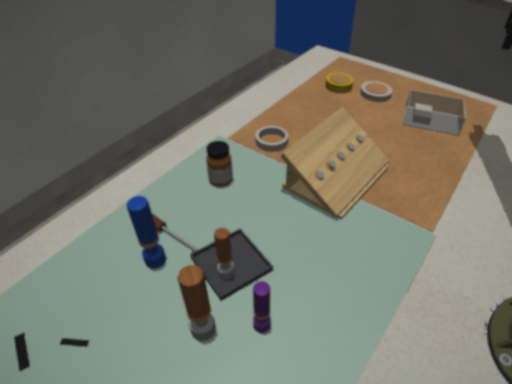

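The scene view shows the board (about 200,260) with its stud row, and the small brown setter standing in the tray (280,165). A larger brown setter (288,118) and blue and purple look-alikes stand around it. The awl (340,195), jar (312,238) and tape (268,310) lie nearby. The side view agrees: setter foot at (226,268), board at (335,165). I'll enlarge crops of both.

Run:
```python
import cv2,numpy as np
s=cv2.imread("pics/scene0.png");d=cv2.imread("pics/side0.png")
def c(im,x,y,w=100,h=75):
    r=cv2.resize(im[y:y+h,x:x+w],(w*4,h*4),interpolation=cv2.INTER_CUBIC); r=cv2.convertScaleAbs(r,alpha=1.4)
    for i in range(0,w,10):
        cv2.line(r,(4*i,0),(4*i,6 if i%50 else 14),(0,255,255),1)
    for i in range(0,h,10): cv2.line(r,(0,4*i),(6,4*i),(0,255,255),1)
    return r
m=np.vstack([np.hstack([c(s,145,212),c(d,285,115)]),np.hstack([c(s,235,130),c(d,180,225)])])
cv2.imwrite("pics/m1.png",m)
```

```text
(no output)
```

View pics/m1.png

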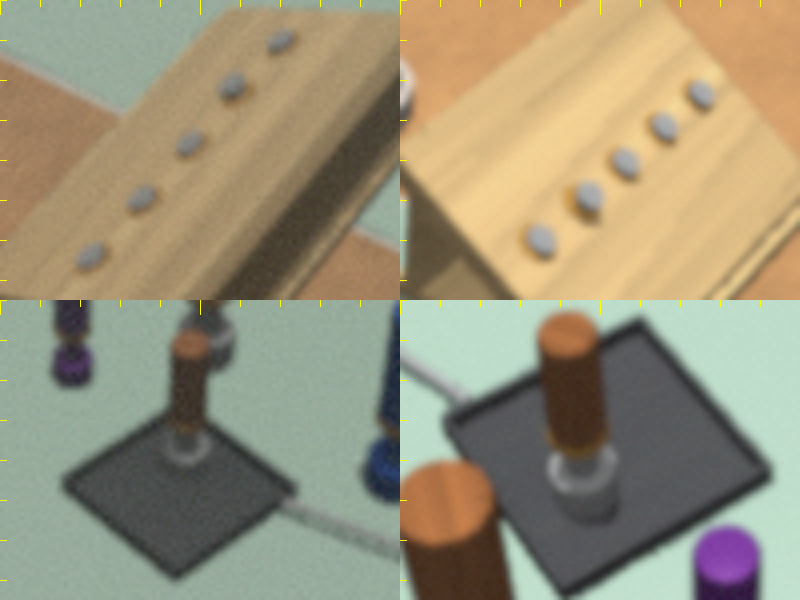

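```bash
cat > h.py <<'E'
from cell import *
import cv2,numpy as np
from scipy.spatial.transform import Rotation as R
from scipy.optimize import least_squares
def rot(q): return R.from_quat(np.roll(q,-1))
def ray(n,px):
    c=camera_params(n); f=192/np.tan(np.radians(c['fov_y']/2))
    K=np.array([[f,0,c['cx']],[0,f,c['cy']],[0,0,1]])
    u=cv2.undistortPoints(np.array(px,float).reshape(-1,1,2),K,np.array([c['k1'],0,0,0,0])).reshape(-1,2)
    d=np.c_[u,np.ones(len(u))]
    if n=='wrist':
        o=get_obs(); M=c['mount']; r=rot(o['eef_rot'])
        return o['tool_pos']+r.apply(M[:3,3]), r.apply(d@M[:3,:3].T)
    return c['position'], rot(c['rotation']).apply(d)
def proj(n,P):
    c=camera_params(n); f=192/np.tan(np.radians(c['fov_y']/2))
    if n=='wrist':
        o=get_obs(); M=c['mount']; r=rot(o['eef_rot'])
        p=r.inv().apply(np.atleast_2d(P)-o['tool_pos']); p=(p-M[:3,3])@M[:3,:3]
    else: p=rot(c['rotation']).inv().apply(np.atleast_2d(P)-c['position'])
    u=p[:,:2]/p[:,2:]; u=u*(1+c['k1']*(u**2).sum(1,keepdims=True))
    return u*f+[c['cx'],c['cy']]
def onz(n,px,z):
    o,d=ray(n,px); return o+d*((z-o[2])/d[:,2])[:,None]
def tri(a,b):
    o1,d1=ray('scene',a);o2,d2=ray('side',b);out=[]
    for x,y in zip(d1,d2):
        t=np.linalg.lstsq(np.c_[x,-y],o2-o1,rcond=None)[0]; p,q=o1+x*t[0],o2+y*t[1]; out.append(np.r_[(p+q)/2,np.linalg.norm(p-q)])
    return np.array(out)
def mz(p,ox,oy,qx,qy): p=np.array(p,float)-[ox,oy]; return (p+.5)/4-.5+[qx,qy]
E
cat > a.py <<'E'
from h import *
np.set_printoptions(suppress=True,precision=1)
S=mz([(282,41),(232,86),(190,143),(142,197),(91,255)],0,0,145,212)
D=mz([(540,240),(588,196),(625,163),(664,128),(701,94)],400,0,285,115)
print(tri(S,D))
def pts(p,h):
    x,y,yaw=p[:3]; F=R.from_euler('z',yaw)*R.from_euler('y',-0.5585)  # face x up slope, z leaning back
    return np.array([x,y,68])+F.apply(np.c_[np.zeros(5),[90,45,0,-45,-90],6+np.array(h)])
best=[]
for k in range(5):
    f=lambda p:(lambda P:np.r_[(proj('scene',P)-S).ravel(),(proj('side',P)-D).ravel()])(pts(p,np.eye(5)[k]*p[3])+np.r_[p[4:6],0]*0)
    for y0 in (0,-1.,1.):
        r=least_squares(f,[*tri(S,D)[2,:2],y0,5]); best.append((r.cost,k+1,r.x,r.fun))
best.sort(key=lambda b:b[0])
for b in best[:6]: print(b[0],b[1],np.round(b[2],3))
print(best[0][3].reshape(2,5,2))
print('traytop',onz('scene',mz([(65,484),(295,489),(177,579)],0,300,235,130),16),onz('side',mz([(640,320),(770,475),(565,597),(447,420)],400,300,180,225),16))
a=mz([(190,344),(188,440)],0,300,235,130);b=mz([(569,334),(583,466)],400,300,180,225)
print('top',tri(a,b),onz('scene',a[:1],125),onz('side',b[:1],125),onz('scene',a[1:],26),onz('side',b[1:],26))
E
python3 a.py
```

```text
[[ 528.9  -87.2   70.4    0.2]
 [ 523.7 -132.5   74.4    1.4]
 [ 523.1 -176.8   70.3    1.1]
 [ 520.3 -221.1   70.3    0.9]
 [ 517.8 -266.5   70.3    0.8]]
2.823244699768459 1 [ 525.7 -176.9   -0.    -3.6]
2.823244699768505 1 [ 525.7 -176.9   -0.    -3.6]
2.8232446997687575 1 [ 525.7 -176.9   -0.    -3.6]
3.19373392886059 2 [ 526.4 -176.9   -0.1    2.7]
3.193733928860678 2 [ 526.4 -176.9   -0.1    2.7]
3.193733928862586 2 [ 526.4 -176.9   -0.1    2.7]
[[[-0.  -0. ]
  [ 0.8  0.3]
  [-0.1 -0.7]
  [-0.1 -0.4]
  [ 0.2 -0.4]]

 [[ 0.1  0.2]
  [-0.2  0.4]
  [ 0.6 -0.9]
  [ 0.4 -1.1]
  [ 0.1 -1.1]]]
traytop [[501.2 133.3  16. ]
 [645.  207.6  16. ]
 [611.2  93.9  16. ]] [[602.4 106.9  16. ]
 [490.8 146.4  16. ]
 [526.5 255.6  16. ]
 [638.4 215.   16. ]]
top [[561.5 200.3 122.1   0.9]
 [561.2 202.4  28.    2.3]] [[563.2 197.8 125. ]] [[559.3 201.8 125. ]] [[561.2 204.9  26. ]] [[561.2 200.8  26. ]]
```

```bash
cat >> h.py <<'E'
def goal(yaw,tilt=0):  # tool x along face x, tool z into the face
    return R.from_euler('z',yaw)*R.from_euler('y',-tilt)*R.from_matrix(np.diag([1.,-1,-1]))
def delta(P,G):
    o=get_obs(); r=rot(o['eef_rot']); np.set_printoptions(suppress=True,precision=4)
    print('t',o['time_s'],'pos',o['tool_pos'],'shift',r.inv().apply(np.array(P)-o['tool_pos']),'turn',(r.inv()*G).as_rotvec(),'F',o['wrist_force'],'w',o['gripper_width'],'g',o['grip_force'])
E
python3 - <<'E'
from h import *
np.set_printoptions(suppress=True,precision=0)
print('scene bigbrown,purple,blue feet, tops',onz('scene',[(287,142),(253,148),(334,175)],3),onz('side',[(203,330),(262,327),(153,260)],3))
delta([561,201,240],goal(-0.062))
E
```

```text
scene bigbrown,purple,blue feet, tops [[521. 319.   3.]
 [443. 246.   3.]
 [701. 261.   3.]] [[517. 316.   3.]
 [438. 250.   3.]
 [699. 265.   3.]]
t 0.15 pos [ 283.5267 -584.412   212.9742] shift [ 592.5355 -585.4991  -26.1985] turn [-0.0014  0.0005  0.5138] F [ 0.6092  0.4366 -0.5579] w 85.42045397106705 g 0.0
```

Request:
{"api": "play_rows", "payload": {
  "increments": [592,-585,-26,0,0,0.514,1,592,-585,-26,0,0,0.514,1,592,-585,-26,0,0,0.514,1,592,-585,-26,0,0,0.514,1,592,-585,-26,0,0,0.514,1,592,-585,-26,0,0,0.514,1,592,-585,-26,0,0,0.514,1,592,-585,-26,0,0,0.514,1,592,-585,-26,0,0,0.514,1,592,-585,-26,0,0,0.514,1,592,-585,-26,0,0,0.514,1,592,-585,-26,0,0,0.514,1,592,-585,-26,0,0,0.514,1,592,-585,-26,0,0,0.514,1,592,-585,-26,0,0,0.514,1,592,-585,-26,0,0,0.514,1,592,-585,-26,0,0,0.514,1,592,-585,-26,0,0,0.514,1,592,-585,-26,0,0,0.514,1,592,-585,-26,0,0,0.514,1]
}}

```text
time_s: 2.15
tool_pos: [561.0, 198.1, 239.4]
eef_rot: [0.001, 0.999, -0.032, -0.0]
wrist_force: [-0.2, -0.5, -0.1]
gripper_width: 85.3
grip_force: 0.0
```

Run:
```python
from h import *
delta([561,201,240],goal(-0.062))
im=get_image('wrist'); cv2.imwrite('pics/w1.png',im); print(get_obs()['joint_positions'])
print(proj('wrist',[[561,201,125],[561,201,26]]))
```

```text
t 2.15 pos [560.9573 198.0684 239.3751] shift [-0.1457 -2.9273 -0.6297] turn [ 0.0017  0.0005 -0.0022] F [-0.1699 -0.5294 -0.0819] w 85.26972390965388 g 0.0
[ 0.235   0.2674 -0.7441  1.5346  0.1836  1.4116 -2.1563]
[[248.1813 182.7562]
 [249.0164 160.3263]]
```

View pics/w1.png

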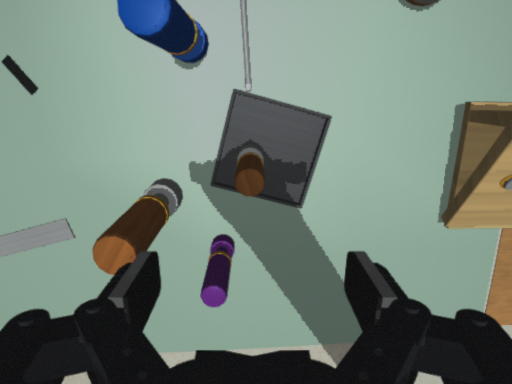

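The wrist view shows the setter's handle top at (250,181) in the tray, 2 px from where I predicted. The larger brown setter (115,250) and the purple one (215,290) are clear of the fingers.

Run:
```python
from h import *
p=onz('wrist',[(250,181)],125)[0]; print(p)
delta([*p[:2],78],goal(-0.062))
```

```text
[562.50894606 199.27881161 125.        ]
t 2.2 pos [561.1028 197.8369 239.5922] shift [  1.3159  -1.7752 161.5896] turn [ 0.0015  0.     -0.0029] F [ 0.407  -0.4739  0.3422] w 85.45420879518358 g 0.0
```

Request:
{"api": "play_rows", "payload": {
  "increments": [1,-2,40,0,0,0,1,1,-2,80,0,0,0,1,1,-2,110,0,0,0,1,1,-2,130,0,0,0,1,1,-2,145,0,0,0,1,1,-2,155,0,0,0,1,1,-2,161,0,0,0,1,1,-2,161,0,0,0,1,1,-2,161,0,0,0,1]
}}

```text
time_s: 3.1
tool_pos: [562.7, 202.1, 79.7]
eef_rot: [-0.0, 1.0, -0.031, 0.001]
wrist_force: [-0.6, -0.4, 0.6]
gripper_width: 85.3
grip_force: 0.0
```

Request:
{"api": "play_rows", "payload": {
  "increments": [0,0,0,0,0,0,0.5,0,0,0,0,0,0,0.4,0,0,0,0,0,0,0.3,0,0,0,0,0,0,0.2,0,0,0,0,0,0,0.1,0,0,0,0,0,0,0,0,0,0,0,0,0,0,0,0,0,0,0,0,0,0,0,0,0,0,0,0],
  "force": 90
}}

```text
time_s: 4.0
tool_pos: [562.4, 201.7, 79.3]
eef_rot: [0.0, 1.0, -0.031, 0.0]
wrist_force: [0.1, -1.7, 5.3]
gripper_width: 25.9
grip_force: 88.3
```

Request:
{"api": "play_rows", "payload": {
  "increments": [0,0,-10,0,0,0,0,0,0,-40,0,0,0,0,0,0,-80,0,0,0,0,0,0,-120,0,0,0,0,0,0,-120,0,0,0,0,0,0,-120,0,0,0,0]
}}

```text
time_s: 4.6
tool_pos: [562.0, 202.2, 199.2]
eef_rot: [-0.0, 1.0, -0.031, 0.0]
wrist_force: [0.0, 0.7, -3.4]
gripper_width: 25.6
grip_force: 89.1
```

```bash
cat >> h.py <<'E'
YAW,TILT=-0.062,np.radians(32); G=goal(YAW,TILT); N=-G.apply([0,0,1]); L=75.3
P3=np.array([524.,-176.8,73.1]); FY=np.array([-np.sin(YAW),np.cos(YAW),0])
def place(k,h): return P3+FY*45*(3-k)+N*(L+h)
E
python3 - <<'E'
from h import *
delta(place(1,60),G); cv2.imwrite('pics/w2.png',get_image('wrist'))
print(get_obs()['joint_positions'],place(1,60))
E
```

```text
t 4.6 pos [562.0465 202.2067 199.192 ] shift [-86.2247 290.6309  11.198 ] turn [-0.0003  0.5576  0.    ] F [ 0.02    0.7286 -3.4443] w 25.566835094568635 g 89.08094644546509
[ 0.2269  0.2957 -0.7423  1.5904  0.2037  1.337  -2.1743] [458.0161 -82.5305 187.8409]
```

View pics/w2.png

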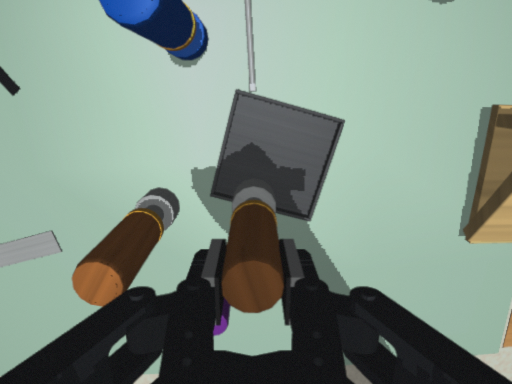

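The setter hangs straight in the jaws, with its foot at about (253,198), and clear of the tray. Next I'll carry it over to place 1, tilting it on the way.

Request:
{"api": "play_rows", "payload": {
  "increments": [-20,60,-20,0,0,0,0,-40,130,-20,0,0.1,0,0,-60,190,-10,0,0.25,0,0,-80,250,0,0,0.4,0,0,-86,291,11,0,0.5576,0,0,-86,291,11,0,0.5576,0,0,-86,291,11,0,0.5576,0,0,-86,291,11,0,0.5576,0,0,-86,291,11,0,0.5576,0,0,-86,291,11,0,0.5576,0,0,-86,291,11,0,0.5576,0,0]
}}

```text
time_s: 5.75
tool_pos: [489.9, -49.2, 130.2]
eef_rot: [0.0, 0.971, -0.033, 0.235]
wrist_force: [-32.4, 24.8, 45.0]
gripper_width: 25.8
grip_force: 97.3
```

Run:
```python
from h import *
delta(place(1,20),G); im=get_image('wrist'); s=get_image('side'); d=get_image('scene')
print(get_obs()['joint_positions'],proj('wrist',[place(k,-L) for k in range(1,6)]))
m=np.hstack([im[:,:,:],cv2.resize(s[95:215,285:381],(288,384))[:, :288]]); cv2.imwrite('pics/w3.png',m)
```

```text
t 5.75 pos [489.8799 -49.2413 130.1948] shift [  3.5421  34.856  -25.4429] turn [-0.0121  0.0838 -0.009 ] F [-32.35    24.8133  44.9562] w 25.804652653113312 g 97.31129765510559
[ 0.1595 -0.2979 -0.0889  2.3336 -0.0851  0.6312 -1.511 ] [[303.7121 184.8935]
 [363.867  184.8561]
 [423.3067 184.8516]
 [481.3254 184.8818]
 [537.1813 184.9485]]
```

View pics/w3.png

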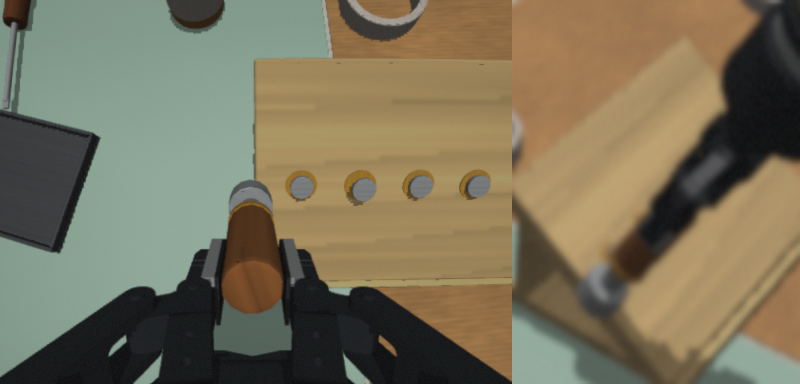

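The reach limit (joint 2 at its stop) cut the carry short. The foot is resting against the board's left edge, well clear of the studs (the nearest is at (302,187)). I'll back off straight away.

Request:
{"api": "play_rows", "payload": {
  "increments": [5,-15,-10,0,0,0,0,15,-40,-20,0,-0.1,0,0,30,-70,-40,0,-0.2,0,0,30,-90,-60,0,-0.3,0,0,30,-90,-60,0,-0.3,0,0]
}}

```text
time_s: 6.4
tool_pos: [499.8, 45.4, 204.1]
eef_rot: [-0.01, 0.995, -0.027, 0.091]
wrist_force: [0.6, 0.4, -4.4]
gripper_width: 25.6
grip_force: 90.2
```

```bash
cat > fk.py <<'E'
from h import *
Z=lambda a:R.from_euler('z',a).as_matrix(); Y=lambda a:R.from_euler('y',a).as_matrix()
def fk(q,L):
    d1,d3,d5,d7,a3,a5,a7=L
    M=Z(q[0]);p=np.array([0,0,d1])
    M=M@Y(q[1])@Z(q[2]);p=p+M@[a3,0,d3]
    M=M@Y(q[3]);p=p+M@[-a5,0,0]; M=M@Z(q[4]);p=p+M@[0,0,d5]
    M=M@Y(q[5]);p=p+M@[a7,0,0];M=M@Z(q[6]);p=p+M@[0,0,d7]
    return p,M
E
python3 - <<'E'
from fk import *
o=get_obs()
D=[([1.133,.322,-.07,1.452,.023,1.371,-.057],[283.5,-584.3,212.8],[0,.975,.224,0]),
([.235,.2674,-.7441,1.5346,.1836,1.4116,-2.1563],[560.96,198.07,239.4],[.001,.999,-.032,0]),
([.2269,.2957,-.7423,1.5904,.2037,1.337,-2.1743],[562.05,202.2,199.2],[0,1,-.031,0]),
([.1595,-.2979,-.0889,2.3336,-.0851,.6312,-1.511],[489.9,-49.2,130.2],[0,.971,-.033,.235]),
(o['joint_positions'],o['tool_pos'],o['eef_rot'])]
np.set_printoptions(suppress=True,precision=3)
print(o['time_s'],o['wrist_force'],o['tool_pos'],o['joint_positions'],rot(o['eef_rot']).apply([0,0,1]))
# tool z check under sign variants: joint1 offset, sign patterns
import itertools
res=[]
for s in itertools.product([1,-1],repeat=7):
    def f(v):
        e=[]
        for q,p,r in D:
            qq=np.array(q)*s; qq[0]+=v[0]; qq[6]+=v[1]
            P,M=fk(qq,v[2:9]); e+=[(P-p)/10, 10*(M-rot(np.array(r)).as_matrix()).ravel()]
        return np.concatenate(e)
    for b in (0,-np.pi/2,np.pi/2,np.pi):
        r=least_squares(f,[b,0,350,420,400,250,0,0,0],max_nfev=60); res.append((r.cost,s,r.x))
res.sort(key=lambda t:t[0])
for t in res[:4]: print(t)
E
```

```text
6.4 [ 0.566  0.362 -4.401] [499.818  45.436 204.148] [ 0.178 -0.127 -0.304  1.966 -0.032  1.113 -1.741] [ 0.182  0.014 -0.983]
(np.float64(0.4324193361367734), (-1, 1, -1, 1, -1, 1, -1), array([ -0.047,  -4.758, 303.626, 472.639, 518.619, 406.372, -11.543,
       -32.864,  -7.066]))
(np.float64(0.4324193361370012), (-1, -1, -1, -1, -1, -1, -1), array([  3.095,  -1.617, 303.626, 472.639, 518.619, 406.372,  11.543,
        32.864,   7.066]))
(np.float64(0.43241933613706707), (-1, 1, -1, 1, -1, 1, -1), array([ -0.047,   1.525, 303.626, 472.639, 518.62 , 406.372, -11.543,
       -32.864,  -7.066]))
(np.float64(0.43241933613714684), (-1, -1, -1, -1, -1, -1, -1), array([ -3.189,  -1.617, 303.626, 472.639, 518.619, 406.372,  11.543,
        32.864,   7.066]))
```

```bash
cat >> fk.py <<'E'
SG=np.array([-1,1,-1,1,-1,1,-1]); V=[-0.047,1.525,303.6,472.6,518.6,406.4,-11.5,-32.9,-7.1]
LO=np.array([-2.86,-.3,-1.38,.06,-1.56,.09,-2.69])+.03; HI=np.array([2.86,2.09,1.24,2.45,4.7,2.05,2.69])-.03
def FK(q):
    qq=q*SG; qq[0]+=V[0]; qq[6]+=V[1]; return fk(qq,V[2:])
def ik(p,g,q0,n=6):
    rng=np.random.default_rng(0); best=None; g=g.as_matrix()
    def f(q):
        P,M=FK(q); return np.r_[(P-p)/1,200*(M-g).ravel()]
    for i in range(n):
        s=np.clip(q0+(i>0)*rng.normal(0,.5,7),LO,HI)
        r=least_squares(f,s,bounds=(LO,HI),max_nfev=200)
        if best is None or r.cost<best.cost-.01: best=r
        if best.cost<.01: break
    return best
E
python3 - <<'E'
from fk import *
np.set_printoptions(suppress=True,precision=2)
q0=get_obs()['joint_positions']
for a in (0,16,32):
  g=goal(YAW,TILT-np.radians(a))
  for k,h in((1,0),(1,15),(1,40),(3,0),(3,15),(5,0),(5,15)):
    foot_to_grasp=N*86.3; gp=place(k,h)-N*L+foot_to_grasp; p=gp+g.apply([0,0,11])
    r=ik(p,g,q0); P,M=FK(r.x); print(a,k,h,p,'err',np.linalg.norm(P-p),r.cost,r.x)
E
```

```text
0 1 0 [489.75 -84.5  136.96] err 14.225483036895453 145.99111432554292 [ 0.21 -0.27  0.    2.34 -0.21  0.56 -1.27]
0 1 15 [481.82 -84.01 149.68] err 22.50323339062045 391.17555858969587 [ 0.22 -0.27  0.    2.31 -0.21  0.62 -1.26]
0 1 40 [468.59 -83.19 170.88] err 33.97844674603834 1005.7309544676627 [ 0.25 -0.27  0.    2.26 -0.22  0.72 -1.24]
0 3 0 [ 484.17 -174.33  136.96] err 1.3923737144427707e-13 1.6166217310222538e-26 [ 0.48 -0.26  0.    2.33 -0.43  0.6  -0.85]
0 3 15 [ 476.24 -173.84  149.68] err 5.177758131064976 21.71095993536021 [ 0.5  -0.27  0.    2.31 -0.43  0.65 -0.84]
0 5 0 [ 478.6  -264.15  136.96] err 2.9536706862851543e-13 7.134901289152461e-26 [ 0.62 -0.13  0.08  2.23 -0.55  0.67 -0.55]
0 5 15 [ 470.66 -263.66  149.68] err 4.582862941503293e-13 1.0875647840292628e-25 [ 0.63 -0.17  0.09  2.23 -0.53  0.7  -0.57]
16 1 0 [486.96 -84.33 135.71] err 8.163514517232825e-14 1.3031009991528634e-26 [ 0.36 -0.15 -0.19  2.15 -0.09  0.87 -1.41]
16 1 15 [479.02 -83.83 148.43] err 2.49399488080602e-13 3.5821929592804064e-26 [ 0.36 -0.19 -0.18  2.15 -0.1   0.9  -1.41]
16 1 40 [465.8 
[... 784 characters left out ...]
825e-14 8.668837627876942e-27 [ 0.33  0.04 -0.21  1.91  0.01  1.19 -1.51]
32 1 40 [462.78 -82.83 169.21] err 2.0495186137532011e-13 2.28939834296353e-26 [ 0.34 -0.01 -0.2   1.91 -0.    1.24 -1.5 ]
32 3 0 [ 478.36 -173.97  135.29] err 5.684341886080802e-14 8.42111305859778e-27 [ 0.44  0.1  -0.14  1.87  0.02  1.17 -1.34]
32 3 15 [ 470.42 -173.47  148.01] err 4.0294727565304315e-13 8.441997100595386e-26 [ 0.44  0.08 -0.14  1.87  0.01  1.19 -1.33]
32 5 0 [ 472.78 -263.79  135.29] err 2.9536706862851543e-13 5.0058114031309084e-26 [ 0.54  0.17 -0.08  1.8   0.01  1.18 -1.18]
32 5 15 [ 464.85 -263.3   148.01] err 3.113442275577916e-13 5.394326922413434e-26 [ 0.54  0.14 -0.08  1.8   0.01  1.2  -1.17]
```

Run:
```python
from h import *
delta([563,192,150],goal(YAW))
```

```text
t 6.4 pos [499.8185  45.4356 204.1479] shift [  44.0309 -148.3114   66.8582] turn [-0.0251 -0.1823  0.0074] F [ 0.5659  0.3622 -4.4011] w 25.624113736575055 g 90.20204544067383
```

Request:
{"api": "play_rows", "payload": {
  "increments": [20,-40,0,0,0,0,0,30,-90,20,-0.01,-0.1,0,0,44,-148,50,-0.025,-0.18,0.007,0,44,-148,67,-0.025,-0.18,0.007,0,44,-148,67,-0.025,-0.18,0.007,0,44,-148,67,-0.025,-0.18,0.007,0,44,-148,67,-0.025,-0.18,0.007,0]
}}

```text
time_s: 7.1
tool_pos: [561.2, 185.6, 147.7]
eef_rot: [0.002, 0.999, -0.034, 0.001]
wrist_force: [0.7, -0.4, -2.4]
gripper_width: 25.7
grip_force: 90.3
```

Run:
```python
from h import *
delta([563,192,80],goal(YAW))
w=get_image('wrist'); s=get_image('side')
cv2.imwrite('pics/w4.png',np.hstack([w[150:350,150:400],cv2.resize(s[190:290,170:295],(250,200))]))
```

```text
t 7.1 pos [561.1659 185.6477 147.7247] shift [ 1.2541 -6.7169 67.7027] turn [ 0.0038 -0.0021 -0.0061] F [ 0.6571 -0.3957 -2.4031] w 25.709890478780206 g 90.30633330345154
```

View pics/w4.png

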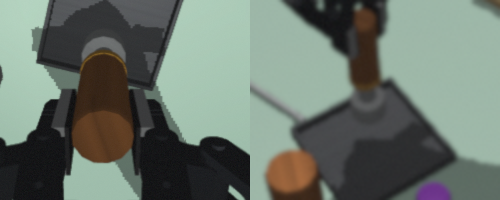

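The setter is still straight in the jaws (foot at about (253,198), as before) and hangs over the tray floor. I'll set it down and take it again with the gripper leaned about 18°.

Request:
{"api": "play_rows", "payload": {
  "increments": [0,0,35,0.004,-0.002,-0.006,0,0,0,55,0.004,-0.002,-0.006,0,0,0,62,0.004,-0.002,-0.006,0,0,0,65,0.004,-0.002,-0.006,0,0,0,66,0.004,-0.002,-0.006,0,0,0,67,0.004,-0.002,-0.006,0,0,0,67,0.004,-0.002,-0.006,0]
}}

```text
time_s: 7.9
tool_pos: [562.4, 187.7, 82.1]
eef_rot: [-0.001, 1.0, -0.03, 0.001]
wrist_force: [-1.0, -0.4, -2.2]
gripper_width: 25.5
grip_force: 90.4
```

Request:
{"api": "play_rows", "payload": {
  "increments": [0,0,1,0,0,0,0,0,0,2,0,0,0,0,0,0,3,0,0,0,0,0,0,3,0,0,0,0]
}}

```text
time_s: 8.3
tool_pos: [562.3, 187.6, 79.3]
eef_rot: [-0.001, 1.0, -0.03, 0.001]
wrist_force: [-2.0, -0.2, 4.0]
gripper_width: 26.0
grip_force: 91.2
```

Request:
{"api": "play_rows", "payload": {
  "increments": [0,0,0,0,0,0,0.5,0,0,0,0,0,0,1,0,0,0,0,0,0,1,0,0,0,0,0,0,1,0,0,0,0,0,0,1,0,0,0,0,0,0,1,-1.8,0,-0.1,0,-0.16,0,1,-3.4,0,-0.5,0,-0.314,0,1,-3.4,0,-0.5,0,-0.314,0,1,-3.4,0,-0.5,0,-0.314,0,1,-3.4,0,-0.5,0,-0.314,0,0.5,-3.4,0,-0.5,0,-0.314,0,0.3,-3.4,0,-0.5,0,-0.314,0,0.2,-3.4,0,-0.5,0,-0.314,0,0.1,-3.4,0,-0.5,0,-0.314,0,0,-3.4,0,-0.5,0,-0.314,0,0,-3.4,0,-0.5,0,-0.314,0,0,-3.4,0,-0.5,0,-0.314,0,0,-3.4,0,-0.5,0,-0.314,0,0,-3.4,0,-0.5,0,-0.314,0,0],
  "force": 110
}}

```text
time_s: 10.3
tool_pos: [558.5, 187.6, 80.1]
eef_rot: [-0.006, 0.987, -0.03, -0.156]
wrist_force: [-0.5, -2.0, 6.9]
gripper_width: 24.8
grip_force: 107.8
```

Run:
```python
from fk import *
o=get_obs(); r=rot(o['eef_rot']); gp=o['tool_pos']+r.apply([0,0,-11]); Rs=r.inv()*R.from_euler('z',YAW)  # setter axes in tool
print('grasp pt',gp,'tool z',r.apply([0,0,1]),o['gripper_width'],o['grip_force'],o['wrist_force'],o['joint_positions'])
# foot centre in tool coords
foot=r.inv().apply(np.array([gp[0],gp[1],4.])-o['tool_pos']); ax=r.inv().apply([0,0,1])
print('foot',foot.tolist(),'axis',ax.tolist())
```

```text
grasp pt [561.92259722 187.3502062   90.57756415] tool z [-0.30695944  0.02014243 -0.95150943] 24.824165408152936 107.77600049972534 [-0.53384826 -2.0172626   6.85167163] [ 0.00865054  0.55982838 -0.42676621  1.47272584  0.08640516  1.43609789
 -2.04563885]
foot [26.632557375905183, 0.1455191962098928, 71.37936832208247] axis [-0.3076149997839738, -0.0016807956847272962, -0.9515094255096858]
```

```bash
cat >> h.py <<'E'
FOOT=np.array([26.63,0.15,71.38]); RG=R.from_matrix(np.diag([1,1,1]))
AX=np.array([-0.3076,-0.0017,-0.9515])
FR=R.from_euler('z',YAW)*R.from_euler('y',-TILT)*R.from_euler('z',-YAW)
R0=goal(YAW,-0.312)
RB=FR*R0
def at(k,h,dx=0,dy=0):
    return P3+FY*(45*(3-k)+dy)+FR.apply(R.from_euler('z',YAW).apply([dx,0,0]))+N*h-RB.apply(FOOT)
def foot():  # foot in face coords relative to place_3: (x up slope, y left, height), axis tilt
    o=get_obs(); r=rot(o['eef_rot']); F=R.from_euler('z',YAW)*R.from_euler('y',-TILT)
    print('foot face xyz',F.inv().apply(o['tool_pos']+r.apply(FOOT)-P3),'axis',F.inv().apply(r.apply(AX)),'Fn',N@o['wrist_force'])
E
python3 - <<'E'
from fk import *
print(at(1,40), RB.apply(AX),N); g=RB
delta(at(1,40),RB); foot()
r=ik(at(1,40),RB,get_obs()['joint_positions']);print(r.cost,r.x)
r=ik(at(1,0),RB,r.x);print(r.cost,r.x)
E
```

```text
[465.26986383 -82.83051244 169.74602611] [-0.52935865  0.03456563  0.84767773] [-0.52890109  0.03283395  0.8480481 ]
t 10.3 pos [558.546  187.5718  80.111 ] shift [-100.7954  275.3829  -62.1032] turn [-0.0016  0.5592  0.0018] F [-0.5338 -2.0173  6.8517] w 24.824165408152936 g 107.77600049972534
foot face xyz [-23.6555 365.7957 -66.6994] axis [0.5299 0.     0.848 ] Fn 6.02666530812542
1.323454092754912e-26 [ 0.7624 -0.254  -0.5301  2.1186 -0.2127  1.0099 -1.3083]
1.7004316814190075e-22 [ 0.7572 -0.152  -0.5659  2.1201 -0.1558  0.9118 -1.3642]
```

Request:
{"api": "play_rows", "payload": {
  "increments": [-10,0,-29,0,0,0,0,-25,0,-76,0,0,0,0,-33,0,-100,0,0,0,0,-45,45,-100,0,0.05,0,0,-60,90,-100,0,0.15,0,0,-75,135,-100,0,0.28,0,0,-90,175,-95,0,0.42,0,0,-98,215,-85,0,0.559,0,0,-101,245,-75,0,0.559,0,0,-101,275,-62,0,0.559,0,0,-101,275,-62,0,0.559,0,0,-101,275,-62,0,0.559,0,0,-101,275,-62,0,0.559,0,0,-101,275,-62,0,0.559,0,0]
}}

```text
time_s: 11.7
tool_pos: [465.4, -81.1, 168.4]
eef_rot: [0.003, 0.992, -0.029, 0.122]
wrist_force: [0.0, 0.4, -3.0]
gripper_width: 24.7
grip_force: 109.1
```

Run:
```python
from h import *
delta(at(1,12),RB); foot(); print(get_obs()['joint_positions'])
w=get_image('wrist'); d=get_image('scene')
for k in range(1,6): print(proj('wrist',[P3+FY*45*(3-k)])[0], end=' ')
o=get_obs(); print('footpx',proj('wrist',[o['tool_pos']+rot(o['eef_rot']).apply(FOOT)]))
cv2.imwrite('pics/w5.png',np.hstack([w[60:320,150:512],cv2.resize(d[190:320,130:270],(280,260))]))
```

```text
t 11.7 pos [465.3982 -81.1112 168.3831] shift [ 8.9345  1.8241 25.3043] turn [-0.0028  0.0013  0.0034] F [ 0.031   0.446  -3.0213] w 24.741924321855326 g 109.13015484809875
foot face xyz [-0.8058 92.0111 38.8282] axis [ 0.0007 -0.002   1.    ] Fn -2.5639771418410353
[ 0.3852 -0.2172 -0.2217  2.1256 -0.0895  0.9857 -1.426 ]
[254.3379 139.0011] [308.2043 139.2905] [361.6155 139.7336] [414.1097 140.3289] [465.2241 141.0748] footpx [[252.1554 163.2662]]
```

View pics/w5.png

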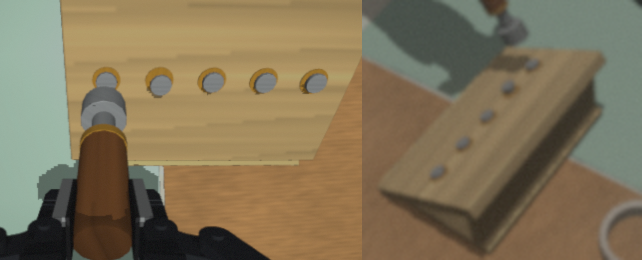

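The setter is tilted square over place 1. The stud heads sit at wrist pixels (256,139), (310,146), (362,142), (413,142) and (464,143). The second looks about 4 px out of line, which fits it being the high one. Now I'll feel for the studs.

Request:
{"api": "play_rows", "payload": {
  "increments": [4,1,12,-0.003,0.001,0.003,0,8,2,20,-0.003,0.001,0.003,0,8,2,25,-0.003,0.001,0.003,0,8,2,25,-0.003,0.001,0.003,0,8,2,25,-0.003,0.001,0.003,0]
}}

```text
time_s: 12.3
tool_pos: [478.4, -85.1, 145.5]
eef_rot: [0.004, 0.992, -0.032, 0.122]
wrist_force: [-1.0, -0.7, -2.5]
gripper_width: 24.8
grip_force: 109.2
```

Run:
```python
from h import *
delta(at(1,0,-1),RB); foot(); print('axis dir tool (down)',-AX)
```

```text
t 12.3 pos [478.4233 -85.0839 145.5135] shift [ 4.3839 -1.4492 11.6324] turn [ 0.0006  0.0012 -0.002 ] F [-0.9575 -0.6963 -2.5247] w 24.836293856592853 g 109.18509721755981
foot face xyz [-1.678  88.4733 12.4151] axis [0.0005 0.0028 1.    ] Fn -1.657519315687916
axis dir tool (down) [0.3076 0.0017 0.9515]
```

Request:
{"api": "play_rows", "payload": {
  "increments": [0.9,0,3,0,0,0,0,1.8,0,6,0,0,0,0,2.2,0,7,0,0,0,0,2.5,0,8,0,0,0,0,2.8,0,9,0,0,0,0,2.8,0,9,0,0,0,0]
}}

```text
time_s: 12.9
tool_pos: [483.5, -85.4, 137.8]
eef_rot: [0.004, 0.992, -0.032, 0.123]
wrist_force: [0.7, -0.1, -3.0]
gripper_width: 24.8
grip_force: 109.2
```

```bash
python3 -c "
from h import *
foot()"
```

```text
foot face xyz [-1.42982714 88.40801486  3.1859694 ] axis [-2.12400134e-04  3.04585070e-03  9.99981789e-01] Fn -2.8947299257387837
```

Request:
{"api": "play_rows", "payload": {
  "increments": [0.15,0,0.5,0,0,0,0,0.3,0,1,0,0,0,0,0.3,0,1,0,0,0,0]
}}

```text
time_s: 13.2
tool_pos: [484.0, -85.5, 137.0]
eef_rot: [0.004, 0.992, -0.032, 0.123]
wrist_force: [0.3, 0.9, -3.0]
gripper_width: 25.0
grip_force: 109.2
```

```bash
python3 -c "
from h import *
foot()"
```

```text
foot face xyz [-1.381702   88.39112718  2.19720821] axis [-3.32771905e-04  3.07630887e-03  9.99981663e-01] Fn -2.660165877714523
```

Request:
{"api": "play_rows", "payload": {
  "increments": [0.15,0,0.5,0,0,0,0,0.3,0,1,0,0,0,0,0.3,0,1,0,0,0,0]
}}

```text
time_s: 13.5
tool_pos: [484.5, -85.5, 136.4]
eef_rot: [0.004, 0.992, -0.032, 0.123]
wrist_force: [-2.4, 0.0, 2.1]
gripper_width: 25.3
grip_force: 109.7
```

```bash
python3 -c "
from h import *
foot()
delta(at(2,14,-1),RB)"
```

```text
foot face xyz [-1.23014412 88.38982993  1.44467968] axis [-3.38716584e-04  3.10286605e-03  9.99981579e-01] Fn 3.081038864013587
t 13.5 pos [484.549  -85.5288 136.4117] shift [ -3.585   43.5187 -11.971 ] turn [ 0.0009  0.0003 -0.0018] F [-2.3993  0.0197  2.1359] w 25.271814118776422 g 109.7109317779541
```

Request:
{"api": "play_rows", "payload": {
  "increments": [-2,0,-6,0,0,0,0,-4,0,-13,0,0,0,0,-4,15,-13,0,0,0,0,-4,35,-13,0,0,0,0,-4,44,-13,0,0,-0.002,0,-4,44,-13,0,0,-0.002,0,-4,44,-13,0,0,-0.002,0,-3.2,44,-11,0,0,-0.002,0,-2.6,44,-9,0,0,-0.002,0,-2.6,44,-9,0,0,-0.002,0]
}}

```text
time_s: 14.5
tool_pos: [477.0, -128.4, 143.8]
eef_rot: [0.004, 0.992, -0.03, 0.122]
wrist_force: [0.5, 0.2, -2.4]
gripper_width: 24.8
grip_force: 109.3
```

```bash
python3 -c "
from h import *
foot()"
```

```text
foot face xyz [-1.51046395 45.23814367 10.24500333] axis [3.51424461e-04 1.67035296e-03 9.99984993e-01] Fn -2.279904302485274
```

Request:
{"api": "play_rows", "payload": {
  "increments": [0.2,0,0.7,0,0,0,0,0.4,0,1.4,0,0,0,0,0.6,0,2,0,0,0,0,0.6,0,2,0,0,0,0]
}}

```text
time_s: 14.9
tool_pos: [478.1, -129.1, 142.3]
eef_rot: [0.004, 0.992, -0.031, 0.123]
wrist_force: [0.5, -0.0, -2.8]
gripper_width: 25.1
grip_force: 109.3
```

Now at h ≈ 8.4.

Request:
{"api": "play_rows", "payload": {
  "increments": [0.15,0,0.5,0,0,0,0,0.3,0,1,0,0,0,0,0.3,0,1,0,0,0,0]
}}

```text
time_s: 15.2
tool_pos: [478.6, -129.2, 141.4]
eef_rot: [0.004, 0.992, -0.031, 0.123]
wrist_force: [-0.0, 0.0, -2.9]
gripper_width: 25.3
grip_force: 109.3
```

Request:
{"api": "play_rows", "payload": {
  "increments": [0.15,0,0.5,0,0,0,0,0.3,0,1,0,0,0,0,0.3,0,1,0,0,0,0]
}}

```text
time_s: 15.5
tool_pos: [479.1, -129.3, 140.9]
eef_rot: [0.004, 0.992, -0.031, 0.123]
wrist_force: [-2.6, 0.4, 1.4]
gripper_width: 25.0
grip_force: 109.6
```

```bash
python3 -c "
from h import *
foot()"
```

```text
foot face xyz [-1.13624379 44.44114329  6.69984202] axis [-2.33254742e-04  2.46243060e-03  9.99983391e-01] Fn 2.576261555107367
```

Stud 2 is 5.3 mm higher than stud 1. I'll still touch the other three before pressing it.

Request:
{"api": "play_rows", "payload": {
  "increments": [-1.2,0,-4,0,0,0,0,-2.5,0,-8,0,0,0,0,-2.5,15,-8,0,0,0,0,-2.5,35,-8,0,0,0,0,-2.5,45,-8,0,0,0,0,-2.5,45,-8,0,0,0,0,-1,45,-3,0,0,0,0,0,45,1,0,0,0,0,0.6,45,2,0,0,0,0,0.8,45,2.5,0,0,0,0,0.8,45,2.5,0,0,0,0]
}}

```text
time_s: 16.6
tool_pos: [477.8, -173.9, 138.3]
eef_rot: [0.004, 0.992, -0.03, 0.123]
wrist_force: [0.2, -1.0, -2.6]
gripper_width: 24.8
grip_force: 109.3
```

```bash
python3 -c "
from h import *
foot()"
```

```text
foot face xyz [-1.28211618 -0.10628768  3.68558952] axis [-1.24969298e-04  2.01628667e-03  9.99984409e-01] Fn -2.321339380365126
```

Request:
{"api": "play_rows", "payload": {
  "increments": [0.2,0,0.6,0,0,0,0,0.4,0,1.2,0,0,0,0,0.5,0,1.6,0,0,0,0,0.5,0,1.6,0,0,0,0]
}}

```text
time_s: 17.0
tool_pos: [478.6, -174.3, 137.0]
eef_rot: [0.004, 0.992, -0.031, 0.123]
wrist_force: [-0.4, -0.2, -3.1]
gripper_width: 24.8
grip_force: 109.3
```

Request:
{"api": "play_rows", "payload": {
  "increments": [0.15,0,0.5,0,0,0,0,0.3,0,1,0,0,0,0,0.3,0,1,0,0,0,0]
}}

```text
time_s: 17.3
tool_pos: [479.2, -174.4, 136.1]
eef_rot: [0.004, 0.992, -0.031, 0.123]
wrist_force: [-0.2, 0.0, -1.8]
gripper_width: 25.1
grip_force: 109.3
```

```bash
python3 -c "
from h import *
foot()"
```

```text
foot face xyz [-1.25330796 -0.53975352  1.11708397] axis [-3.52114566e-04  2.44952297e-03  9.99983388e-01] Fn -1.4791503388692768
```

Barely in contact, so I'll go half a mm more.

Request:
{"api": "play_rows", "payload": {
  "increments": [0.1,0,0.3,0,0,0,0,0.2,0,0.6,0,0,0,0,0.2,0,0.6,0,0,0,0]
}}

```text
time_s: 17.6
tool_pos: [479.4, -174.4, 136.1]
eef_rot: [0.004, 0.992, -0.031, 0.123]
wrist_force: [-4.9, 1.2, 5.6]
gripper_width: 25.1
grip_force: 110.0
```

```bash
python3 -c "
from h import *
foot()"
```

```text
foot face xyz [-1.06966714 -0.61329719  1.0173675 ] axis [-2.67206433e-04  2.50663401e-03  9.99983273e-01] Fn 7.3608100569983606
```

Request:
{"api": "play_rows", "payload": {
  "increments": [-1.2,0,-4,0,0,0,0,-2.8,0,-9,0,0,0,0,-2.8,15,-9,0,0,0,0,-2.8,35,-9,0,0,0,0,-2.8,45,-9,0,0,0,0,-2.8,45,-9,0,0,0,0,-2,45,-6,0,0,0,0,-1,45,-3.5,0,0,0,0,-0.8,45,-2.5,0,0,0,0,-0.8,45,-2.5,0,0,0,0]
}}

```text
time_s: 18.6
tool_pos: [475.4, -218.4, 137.4]
eef_rot: [0.004, 0.992, -0.03, 0.122]
wrist_force: [0.6, -0.4, -2.7]
gripper_width: 25.4
grip_force: 109.4
```

```bash
python3 -c "
from h import *
foot()"
```

```text
foot face xyz [ -1.50165036 -44.7162988    2.80891548] axis [2.37442795e-04 1.61393897e-03 9.99985119e-01] Fn -2.6485664654383814
```

Request:
{"api": "play_rows", "payload": {
  "increments": [0.2,0,0.6,0,0,0,0,0.3,0,0.9,0,0,0,0,0.3,0,0.9,0,0,0,0]
}}

```text
time_s: 18.9
tool_pos: [475.9, -219.1, 137.0]
eef_rot: [0.004, 0.992, -0.031, 0.123]
wrist_force: [-0.1, 0.1, -3.3]
gripper_width: 24.7
grip_force: 109.4
```

```bash
python3 -c "
from h import *
foot()"
```

```text
foot face xyz [ -1.23966334 -45.44462158   2.16944282] axis [-3.55492678e-04  2.38007876e-03  9.99983554e-01] Fn -2.7223600229209577
```

Request:
{"api": "play_rows", "payload": {
  "increments": [0.1,0,0.4,0,0,0,0,0.2,0,0.7,0,0,0,0,0.2,0,0.7,0,0,0,0]
}}

```text
time_s: 19.2
tool_pos: [476.2, -219.2, 136.4]
eef_rot: [0.004, 0.992, -0.031, 0.123]
wrist_force: [-0.7, 0.6, -2.2]
gripper_width: 25.2
grip_force: 109.4
```

```bash
python3 -c "
from h import *
foot()"
```

```text
foot face xyz [ -1.25585866 -45.50755379   1.43286537] axis [-3.61978739e-04  2.41475249e-03  9.99983469e-01] Fn -1.4581406814073117
```

Request:
{"api": "play_rows", "payload": {
  "increments": [0.1,0,0.3,0,0,0,0,0.1,0,0.4,0,0,0,0,0.1,0,0.4,0,0,0,0]
}}

```text
time_s: 19.5
tool_pos: [476.4, -219.3, 136.1]
eef_rot: [0.004, 0.992, -0.031, 0.123]
wrist_force: [0.3, 0.5, -1.3]
gripper_width: 24.9
grip_force: 109.4
```

```bash
python3 -c "
from h import *
foot()"
```

```text
foot face xyz [ -1.24878197 -45.53496092   1.06248507] axis [-3.86811655e-04  2.42056884e-03  9.99983445e-01] Fn -1.2466276625278558
```

Request:
{"api": "play_rows", "payload": {
  "increments": [-1.2,0,-4,0,0,0,0,-2.8,0,-9,0,0,0,0,-2.8,15,-9,0,0,0,0,-2.8,35,-9,0,0,0,0,-2.8,45,-9,0,0,0,0,-2.8,45,-9,0,0,0,0,-2,45,-6,0,0,0,0,-1,45,-3.5,0,0,0,0,-0.6,45,-2,0,0,0,0,-0.6,45,-2,0,0,0,0,-0.6,45,-2,0,0,0,0]
}}

```text
time_s: 20.6
tool_pos: [472.6, -263.7, 137.8]
eef_rot: [0.004, 0.992, -0.03, 0.123]
wrist_force: [0.7, -0.3, -2.3]
gripper_width: 24.8
grip_force: 109.4
```

```bash
python3 -c "
from h import *
foot()"
```

```text
foot face xyz [ -1.26555989 -90.08921573   3.05106733] axis [-1.40294744e-04  1.99749756e-03  9.99984445e-01] Fn -2.303486053499077
```

Stud 4 gave no clear contact, so I'll go back and touch it properly before stud 5.

Request:
{"api": "play_rows", "payload": {
  "increments": [-1.8,0,-6,0,0,0,0,-1.8,-15,-6,0,0,0,0,-1.8,-35,-6,0,0,0,0,-1.8,-45,-6,0,0,0,0,-1.8,-45,-6,0,0,0,0,-1,-45,-3,0,0,0,0,0,-45,0,0,0,0,0,0.3,-45,1,0,0,0,0,0.6,-45,1.9,0,0,0,0,0.6,-45,1.9,0,0,0,0,0.6,-45,1.9,0,0,0,0]
}}

```text
time_s: 21.7
tool_pos: [476.3, -219.5, 136.0]
eef_rot: [0.004, 0.992, -0.031, 0.123]
wrist_force: [-0.2, 0.2, -2.9]
gripper_width: 25.4
grip_force: 109.4
```

```bash
python3 -c "
from h import *
foot()"
```

```text
foot face xyz [ -1.37753474 -45.80891031   1.08419024] axis [-2.36624001e-04  2.66247912e-03  9.99982877e-01] Fn -2.3429831884728842
```

Request:
{"api": "play_rows", "payload": {
  "increments": [0.1,0,0.3,0,0,0,0,0.15,0,0.5,0,0,0,0,0.15,0,0.5,0,0,0,0]
}}

```text
time_s: 22.0
tool_pos: [476.5, -219.5, 136.1]
eef_rot: [0.004, 0.992, -0.031, 0.123]
wrist_force: [-3.7, 0.6, 2.7]
gripper_width: 25.1
grip_force: 109.5
```

```bash
python3 -c "
from h import *
foot()"
```

```text
foot face xyz [ -1.17235334 -45.75132303   1.00260274] axis [-3.39136518e-04  2.68177841e-03  9.99982796e-01] Fn 4.229608072236683
```

Request:
{"api": "play_rows", "payload": {
  "increments": [-1.2,0,-4,0,0,0,0,-2.8,0,-9,0,0,0,0,-2.8,15,-9,0,0,0,0,-2.8,35,-9,0,0,0,0,-2.8,45,-9,0,0,0,0,-2.8,45,-9,0,0,0,0,-2,45,-6,0,0,0,0,-1,45,-3.5,0,0,0,0,-0.6,45,-2,0,0,0,0,-0.3,45,-1.2,0,0,0,0,-0.3,45,-1.2,0,0,0,0]
}}

```text
time_s: 23.1
tool_pos: [473.4, -263.7, 136.6]
eef_rot: [0.004, 0.992, -0.03, 0.123]
wrist_force: [-1.0, 0.1, -3.0]
gripper_width: 25.5
grip_force: 109.3
```

```bash
python3 -c "
from h import *
foot()"
```

```text
foot face xyz [ -1.25456913 -90.0445458    1.67919351] axis [-8.20000869e-05  1.92908612e-03  9.99984586e-01] Fn -2.0670952411143655
```

Request:
{"api": "play_rows", "payload": {
  "increments": [0.1,0,0.3,0,0,0,0,0.2,0,0.6,0,0,0,0,0.2,0,0.6,0,0,0,0]
}}

```text
time_s: 23.4
tool_pos: [473.7, -264.2, 136.3]
eef_rot: [0.004, 0.992, -0.031, 0.123]
wrist_force: [0.9, -0.9, -2.5]
gripper_width: 24.8
grip_force: 109.3
```

```bash
python3 -c "
from h import *
foot()"
```

```text
foot face xyz [ -1.09401368 -90.55237012   1.27708263] axis [-4.79676650e-04  2.49091133e-03  9.99983232e-01] Fn -2.580053859048602
```

Request:
{"api": "play_rows", "payload": {
  "increments": [0.1,0,0.3,0,0,0,0,0.2,0,0.6,0,0,0,0,0.2,0,0.6,0,0,0,0]
}}

```text
time_s: 23.7
tool_pos: [474.0, -264.2, 135.8]
eef_rot: [0.004, 0.992, -0.031, 0.123]
wrist_force: [0.1, -0.2, -1.9]
gripper_width: 25.0
grip_force: 109.3
```

```bash
python3 -c "
from h import *
foot()"
```

```text
foot face xyz [ -1.11955591 -90.57535976   0.68064857] axis [-3.72266064e-04  2.47244544e-03  9.99983324e-01] Fn -1.6694324300021612
```

Request:
{"api": "play_rows", "payload": {
  "increments": [0.1,0,0.25,0,0,0,0,0.15,0,0.5,0,0,0,0,0.15,0,0.5,0,0,0,0]
}}

```text
time_s: 24.0
tool_pos: [474.1, -264.3, 135.8]
eef_rot: [0.004, 0.992, -0.031, 0.123]
wrist_force: [-4.9, 1.3, 3.6]
gripper_width: 25.2
grip_force: 109.8
```

```bash
python3 -c "
from h import *
foot()"
```

```text
foot face xyz [ -1.03737678 -90.63684971   0.58025739] axis [-3.01327156e-04  2.49468763e-03  9.99983293e-01] Fn 5.691542203803401
```

All five are touched: 1.44, 6.70, 1.03, 1.00, 0.60 mm. That makes stud 2 the high one, and its level, interpolated from the others, is about 1.2. Going back to press it.

Request:
{"api": "play_rows", "payload": {
  "increments": [-1.8,0,-6,0,0,0,0,-4,0,-13,0,0,0,0,-4.6,-20,-15,0,0,0,0,-4.6,-60,-15,0,0,0,0,-4.6,-100,-15,0,0,0,0,-4.6,-130,-15,0,0,0,0,-4.6,-135,-15,0,0,0,0,-4.6,-135,-15,0,0,0,0,-4.6,-135,-15,0,0,0,0,-3.5,-135,-11,0,0,0,0,-2.8,-135,-9,0,0,0,0,-2.5,-135,-8,0,0,0,0,-2.5,-135,-8,0,0,0,0]
}}

```text
time_s: 25.3
tool_pos: [478.1, -129.5, 141.9]
eef_rot: [0.004, 0.992, -0.031, 0.122]
wrist_force: [0.5, -0.1, -2.3]
gripper_width: 25.1
grip_force: 109.3
```

```bash
python3 -c "
from h import *
foot()"
```

```text
foot face xyz [-1.54739795 44.13132251  8.07732174] axis [3.91226820e-04 2.52200653e-03 9.99983193e-01] Fn -2.2096597766898
```

Request:
{"api": "play_rows", "payload": {
  "increments": [0.2,0,0.6,0,0,0,0,0.3,0,1.1,0,0,0,0,0.5,0,1.6,0,0,0,0,0.7,0,2.1,0,0,0,0,0.8,0,2.6,0,0,0,0,1,0,3.1,0,0,0,0,1.1,0,3.6,0,0,0,0,1.2,0,4,0,0,0,0,1.2,0,4,0,0,0,0]
}}

```text
time_s: 26.2
tool_pos: [480.0, -129.4, 140.0]
eef_rot: [0.004, 0.992, -0.031, 0.123]
wrist_force: [-7.9, 1.9, 8.6]
gripper_width: 25.4
grip_force: 110.3
```

```bash
python3 -c "
from h import *
foot()"
```

```text
foot face xyz [-0.85140662 44.41180765  5.44757428] axis [3.17547249e-05 2.53979707e-03 9.99983224e-01] Fn 11.565640376799294
```

Request:
{"api": "play_rows", "payload": {
  "increments": [0.2,0,0.5,0,0,0,0,0.3,0,1,0,0,0,0,0.5,0,1.5,0,0,0,0,0.6,0,2,0,0,0,0,0.8,0,2.5,0,0,0,0,0.8,0,2.5,0,0,0,0]
}}

```text
time_s: 26.8
tool_pos: [481.4, -129.5, 137.8]
eef_rot: [0.004, 0.992, -0.031, 0.123]
wrist_force: [-7.8, 0.8, 8.6]
gripper_width: 24.9
grip_force: 110.4
```

```bash
python3 -c "
from h import *
foot()"
```

```text
foot face xyz [-0.83271632 44.40228253  2.83453648] axis [-1.31486414e-06  2.56765795e-03  9.99983153e-01] Fn 11.457688536984936
```

Request:
{"api": "play_rows", "payload": {
  "increments": [0.1,0,0.4,0,0,0,0,0.3,0,0.8,0,0,0,0,0.4,0,1.2,0,0,0,0,0.4,0,1.2,0,0,0,0,0.2,0,0.8,0,0,0,0,0.2,0,0.8,0,0,0,0]
}}

```text
time_s: 27.4
tool_pos: [482.0, -129.4, 136.7]
eef_rot: [0.004, 0.992, -0.031, 0.123]
wrist_force: [-6.3, 0.7, 5.8]
gripper_width: 24.8
grip_force: 110.3
```

```bash
python3 -c "
from h import *
foot()"
```

```text
foot face xyz [-0.91914992 44.44665585  1.60076892] axis [-3.81995008e-04  2.53901053e-03  9.99983154e-01] Fn 8.259187706845765
```

Request:
{"api": "play_rows", "payload": {
  "increments": [0.1,0,0.4,0,0,0,0,0.2,0,0.6,0,0,0,0,0.3,0,0.8,0,0,0,0,0.3,0,0.8,0,0,0,0,0.1,0,0.3,0,0,0,0,0.1,0,0.3,0,0,0,0]
}}

```text
time_s: 28.0
tool_pos: [482.2, -129.5, 136.2]
eef_rot: [0.004, 0.992, -0.031, 0.123]
wrist_force: [-6.9, 1.1, 5.8]
gripper_width: 25.2
grip_force: 110.3
```

```bash
python3 -c "
from h import *
foot()"
```

```text
foot face xyz [-1.02250958 44.44001833  1.02230731] axis [-3.86966207e-04  2.51535628e-03  9.99983211e-01] Fn 8.628853262088267
```

Stud 2 is level now at 1.02, against 0.6–1.44 for the others. Retreating and returning to the tray.

Request:
{"api": "play_rows", "payload": {
  "increments": [-3,0,-10,0,0,0,0,-9,0,-30,0,0,0,0,-12,0,-40,0,0,0,0,-12,-45,-42,0,0,0,0,-12,-90,-45,0,0,0,0,-12,-130,-50,0,0,0,0,-10,-170,-55,0,-0.1,0,0,-10,-170,-55,0,-0.1,0,0,-10,-170,-55,0,-0.1,0,0]
}}

```text
time_s: 28.9
tool_pos: [470.5, 42.6, 186.4]
eef_rot: [0.002, 0.997, -0.03, 0.073]
wrist_force: [0.1, -1.7, -3.0]
gripper_width: 24.7
grip_force: 109.7
```

Run:
```python
from h import *
delta([558.5,187.6,150],R0)
```

```text
t 28.9 pos [470.5007  42.6499 186.3865] shift [  73.0589 -149.9475   47.5028] turn [ 0.0008 -0.459   0.0025] F [ 0.0738 -1.708  -3.0367] w 24.730537658238244 g 109.67374920845032
```

Request:
{"api": "play_rows", "payload": {
  "increments": [15,-30,5,0,-0.1,0,0,30,-65,12,0,-0.2,0,0,45,-100,22,0,-0.3,0,0,60,-130,35,0,-0.4,0,0,73,-150,47,0,-0.459,0.002,0,73,-150,47,0,-0.459,0.002,0,73,-150,47,0,-0.459,0.002,0,73,-150,47,0,-0.459,0.002,0,73,-150,47,0,-0.459,0.002,0]
}}

```text
time_s: 29.8
tool_pos: [558.2, 185.2, 152.3]
eef_rot: [-0.004, 0.988, -0.032, -0.154]
wrist_force: [0.9, 0.2, -2.1]
gripper_width: 24.8
grip_force: 109.8
```

Run:
```python
from h import *
delta([558.5,187.6,85],R0)
```

```text
t 29.8 pos [558.2352 185.2162 152.2964] shift [20.5537 -2.5167 64.0763] turn [ 0.0007 -0.0032 -0.0037] F [ 0.873   0.1995 -2.0954] w 24.833089278008398 g 109.7551703453064
```

Request:
{"api": "play_rows", "payload": {
  "increments": [10,0,32,0,-0.003,-0.003,0,16,0,50,0,-0.003,-0.003,0,19,0,60,0,-0.003,-0.003,0,20.5,0,64,0,-0.003,-0.003,0,21,0,66,0,-0.003,-0.003,0,21,0,66,0,-0.003,-0.003,0]
}}

```text
time_s: 30.4
tool_pos: [558.2, 186.5, 82.1]
eef_rot: [-0.005, 0.987, -0.03, -0.156]
wrist_force: [-0.9, -0.2, -2.3]
gripper_width: 25.3
grip_force: 110.0
```

Run:
```python
from h import *
delta([558.5,187.6,79.8],R0)
```

```text
t 30.4 pos [558.1691 186.509   82.0879] shift [ 0.9576 -1.1085  2.0949] turn [-0.0001  0.0021  0.0008] F [-0.869  -0.202  -2.3313] w 25.326643043376674 g 109.96314525604248
```

Request:
{"api": "play_rows", "payload": {
  "increments": [0.3,0,1,0,0,0,0,0.6,0,1.8,0,0,0,0,0.8,0,2.3,0,0,0,0,0.8,0,2.3,0,0,0,0]
}}

```text
time_s: 30.8
tool_pos: [558.3, 186.7, 80.2]
eef_rot: [-0.005, 0.987, -0.03, -0.157]
wrist_force: [-0.3, -1.0, 5.8]
gripper_width: 24.8
grip_force: 110.4
```

Request:
{"api": "play_rows", "payload": {
  "increments": [0,0,0,0,0,0,0.4,0,0,0,0,0,0,0.7,0,0,0,0,0,0,1,0,0,0,0,0,0,1,0,0,0,0,0,0,1,0,0,0,0,0,0,1,0,0,-15,0,0,0,1,0,0,-40,0,0,0,1,0,0,-80,0,0,0,1,0,0,-120,0,0,0,1,0,0,-130,0,0,0,1,0,0,-130,0,0,0,1,0,0,-130,0,0,0,1]
}}

```text
time_s: 32.1
tool_pos: [597.5, 183.9, 201.5]
eef_rot: [-0.005, 0.987, -0.03, -0.158]
wrist_force: [-0.7, 0.0, -1.3]
gripper_width: 85.3
grip_force: 0.0
```

Run:
```python
from h import *
delta([558.5,187.6,79.8],R0)
s=get_image('side'); d=get_image('scene'); w=get_image('wrist')
m=np.hstack([s,cv2.resize(d[190:310,130:274],(288,240)).copy() if 0 else np.vstack([cv2.resize(s[110:206,285:381],(288,288)),cv2.resize(d[130:226,235:379],(288,192))])[:384]])
cv2.imwrite('pics/end.png',m)
```

```text
t 32.1 pos [597.5188 183.9113 201.4557] shift [  0.6853  -1.3752 127.8038] turn [0.0009 0.0049 0.0009] F [-0.7324  0.014  -1.3035] w 85.25571417382595 g 0.0
```

View pics/end.png

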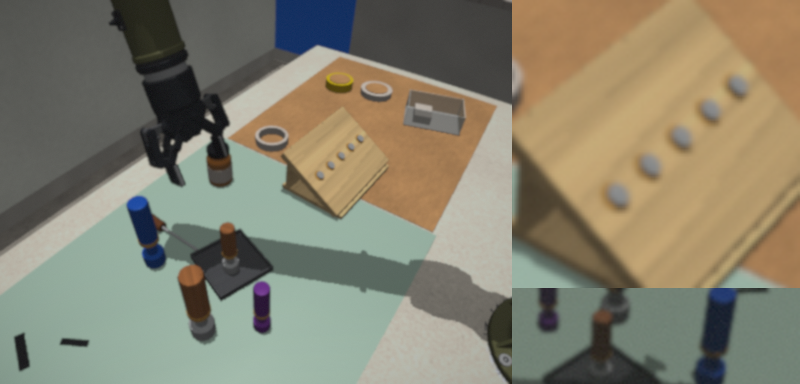

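The setter stands upright in the tray at (230,255). The five studs are now evenly spaced in line, and the bystanders are where they were. Handing in.

```bash
python3 -c "
from cell import *
print(job_done())"
```

```text
the job is handed in; nothing more can be done
None
```

I touched all five studs left to right, found the second one about 5 mm high, pressed it level, stood the setter back upright in its tray and handed in at 32 s; before that, a first carry ran out of reach and the setter's foot bumped the board's left edge (wrist force about 61 N, no stud touched), and I touched stud 4 again after hovering over stud 5 because its first touch was unclear.

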